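# Shim the drilling table level and set the fixture on it

### The arm

A 7-joint arm with a two-finger parallel gripper is mounted at the origin on a cart in front of the work surface, level with it; the furniture and walls round the work are solid. World frame = base frame: x ahead of the robot, y to its left, z up, the work surface at z = 0. Lengths are in m, angles in rad, forces in N, time in s.
With the tool pointing down it reaches from about 0.425 to 0.95 m from the base axis. Payload 4.7 kg.
Tool frame: the origin (TCP) lies on the centre line of the jaws, within the pads' length; the fingertips stand robot.nose_length ahead of it and the grasp point (between the pads) lies 8 mm behind it (robot.nose_length is the distance from the TCP to the fingertips, in m); z points along the fingers, y is the line along which they close (so a half turn about z gives the same grasp; the last joint's range is limited). The gripper opens to 85 mm and grips with 20 to 120 N. Pads are 22 mm wide; open, the fingers measure 114 mm over their backs; the gripper's body (76 mm by 85 mm) begins 54 mm behind the grasp point. The pads swing forward as they close: fully open they stand 13 mm farther back than shut.
Start: joints at [1.118, 0.469, -0.049, 1.532, 0.024, 1.141, -0.082], TCP at [0.278, -0.615, 0.242] pointing down, gripper open.
Joint ranges: [-2.59, 2.59], [-0.33, 1.99], [-1.39, 1.29], [0.1, 2.45], [-1.04, 4.18], [0.21, 1.99], [-2.66, 2.66]. Speed limits (rad/s): [2.57, 2.57, 3.14, 3.14, 3.14, 3.14, 3.14].

### API

Orientations are given as [roll, pitch, yaw] about the fixed x, y, z axes, in that order (R = Rz(yaw) Ry(pitch) Rx(roll)).
In Python, from plant import robot gives the robot as it stands. Calls block until the motion is done:
- robot.goto(position, orientation): joint-space move of the TCP to a pose.
- robot.move_straight(position, vel=0.15, attitude=None, contact_N=None): straight line of the TCP; attitude=None keeps the orientation; vel is the mean speed in m/s. With contact_N (N) it stops when the force on the tool has changed by that much, and returns True; else False.
- robot.move_joints(angles): joint-space move.
- robot.grip(opening, strength=None): opening from 0.0 (shut) to 1.0 (fully open); strength is the grip in N (None keeps the last); returns when the fingers have stopped.
- robot.sleep(seconds).
- robot.inverse_kinematics(position, orientation): joint angles nearest the present ones, or None.
- robot.sense(): the state.
- robot.grab_frame(name): name is "side" or "top"; returns a dict with "image" (400x640x3 uint8, red, green, blue), "range_z" (400x640 float32, m along the optical axis (not along the pixel's ray), 0 where there is no reading), "fx", "fy", "cx", "cy" (pixels), "R" (3x3) and "t" (3): a world point X has camera coordinates R X + t. Camera axes: x right, y down, z forward; pixel columns grow to the right and rows downward; lengths in m; the calibration is good to about 2 mm. A picture is of the moment at which its call begins.
A pose or a line that the arm cannot do raises robot.IKError and nothing moves.
- robot.close_job(): hands the job in; it is judged then, once.
The state is a dict: "t": time; "joint_pos": joint angles; "joint_velocities": joint speeds; "effort": joint torques, N m; "tcp_pos": TCP position; "tcp_rot": TCP orientation; "wrist_force": force on the tool from outside, world axes, zero at the start; "torque": the same for the moment, N m; "opening": opening from 0.0 (shut) to 1.0 (fully open); "gripper_force": force on a finger pad.
Only numpy, scipy, OpenCV 4.12 (cv2) and the standard library are available. Lean on these libraries where they do the work, as an engineer would, in place of code of your own. Each camera call takes 0.05 s, during which the arm holds its last target. There are 200 camera calls.

### The job

The small hinged drilling table droops at its free edge. Push the wooden wedge, thin end first, under the middle of that edge until the steel plate sits level on it by itself; only then stand the wooden drilling fixture flat on the plate inside its low frame, and leave the plate level. Do not disturb the jar and the spool.

Things in the scene. Friction and masses are not known exactly. Their poses are not given: they have to be found in the camera images.
- base_origin (a point): Fixed grey base of the hinged drilling table, 177 mm deep, 174 mm wide. This point lies on the bench top under the centre of the plate; z up, x from the free edge to the hinge (the way the wedge is pushed), y along the hinge. The free edge, toward the robot, is at x = -75 mm. Bare bench lies under it, between two rests 10 mm high that leave a lane from y = -63 to +63 mm.
- table_base: The same base, same origin and axes. Its two side cheeks (8 mm thick, inner faces at y = +-79 mm) run from x = -75 to +102 mm, tops 30 mm above the bench: the plate's top is flush with them when it is level. No part of the base stands before the free edge.
- table_plate (a joint): Tilt of the steel plate about its hinge in rad: 0 = level, negative = free edge low, positive = free edge too high. It starts at its lower stop, -0.08; upper stop 0.2. The hinge is free (no spring): the plate, 0.6 kg, falls back unless held up.
- plate_edge (a point): Middle of the lower edge of the plate's free side, which faces the robot roughly. 22 mm above the bench when level, about 10 mm at the lower stop; the hinge line is 153 mm from it, 26 mm above the bench.
- plate_frame (a point): Centre of the plate's top face (plate 150 x 150 x 8 mm), on the surface, 30 mm above the bench when level; x from the free edge to the hinge, y along the hinge, z normal to the plate. A low frame of dark strips, 5 mm wide and 4 mm high, surrounds it; its inside is 66 mm along x by 88 mm along y.
- wedge_grip (a point): Loose wedge of dark wood, 145 mm long, 36 mm wide, 0.07 kg, flat on the bench; straight taper from 3 mm (thin end) to 32 mm (thick end), slope 0.2. This point: on its middle line, 22.5 mm from the thick end, 14 mm above the underside (wedge 27.5 mm high there); x points to the thin end, y across the width, z up.
- wedge: The same wedge; origin on its underside, half-way along and across, same axes. It is 22 mm high 95 mm from the thin end (27.5 mm ahead of wedge_grip): with the plate's edge there the plate is level. 1 mm of push tilts the plate about 0.0013 rad. Friction holds the wedge where it is left.
- fixture_centre (a point): Wooden drilling fixture, an orange-brown block with three dark holes in its top, 50 mm along its x, 70 mm along its y, 45 mm high, 0.15 kg; this point is its centre, z up. It fits inside the frame only with its 70 mm side along the frame's longer (y) side; either way round.
- fixture: The same wooden block; origin at the centre of its underside, same axes.
- jar: Bystander: clear jar with a black lid, diameter 60 mm, 69 mm high; origin under its centre. Leave alone.
- spool: Bystander: orange spool with flanged ends, standing on end, diameter 58 mm, 60 mm high; origin under its centre. Leave alone.
Things that resemble listed ones, but are neither listed nor needed, are in the scene too. Several things have the shape of the fixture; the one meant has the colours described above.

How it is judged:
On the way, in this order (a step that is already met when the one before it is completed fails the run):
1. the plate is level (within 0.015 rad), carried by the wedge, with nothing touching it but the wedge: the fixture is not yet on it and the robot has let go of the wedge (value of joint table_plate between -0.015 and 0.015 rad and contact force between wedge and table_plate above 0.3 N and contact force between each of wedge, table_plate and the fingers below 0.05 N and contact force between table_plate and the arm below 0.05 N and contact force between fixture and table_plate below 0.05 N), for 0.3 s.
2. the fixture stands flat on the plate inside the frame (x of fixture_centre in the frame of plate_frame between -0.012 and 0.012 m and y of fixture_centre in the frame of plate_frame between -0.014 and 0.014 m and z of fixture_centre in the frame of plate_frame between 0.019 and 0.025 m and angle between the z axis of fixture_centre and the z axis of plate_frame, either way round below 0.04 rad), for 0.2 s.
At the end, for the whole second after the job is handed in: The plate rests on the wedge, level within 0.015 rad (0.9 degrees); the wooden fixture stands upright and flat on the plate inside the low frame (centre within 12 mm along x and 14 mm along y of the frame's centre, flat within 0.04 rad); everything is at rest and released (all of step 2 and value of joint table_plate between -0.015 and 0.015 rad and contact force between wedge and table_plate above 0.3 N and linear speed of each of wedge, fixture below 0.01 m/s and velocity of joint table_plate between -0.03 and 0.03 rad/s and contact force between fixture and the fingers below 0.05 N); the robot touches nothing.
It fails at once if the jar is moved more than 15 mm or tipped (distance of jar from where it was at the start of the episode above 0.015 m or angle between jar's own z axis and vertical above 0.2 rad).
It fails at once if the spool is moved more than 15 mm or tipped (distance of spool from where it was at the start of the episode above 0.015 m or angle between spool's own z axis and vertical above 0.2 rad).
It also fails if it takes over 67 s, if anything falls off the work surface, if the arm or the gripper's body presses on something with over 40 N, if the wrist force passes 120 N, or if a joint passes its speed limit or range.

## Working session

There is one attempt and no reset: what is moved stays moved. The work goes in short steps, each a Python script; the robot and the scene stay as the last script left them, time stands still between calls to the robot, and variables do not carry over. Pictures are saved under pics/ and viewed, at most 10 in all, crops included, and the job is handed in when it is done.

```bash
mkdir -p pics; ls; cat > h.py <<'E'
import numpy as np, cv2
from plant import robot
def snap(n):
    f=robot.grab_frame(n); return f
def save(f,p): cv2.imwrite(p,cv2.cvtColor(f["image"],cv2.COLOR_RGB2BGR))
def cloud(f):
    z=f["range_z"].astype(float); v,u=np.mgrid[0:z.shape[0],0:z.shape[1]]
    P=np.stack([(u-f["cx"])/f["fx"]*z,(v-f["cy"])/f["fy"]*z,z],-1)
    W=(P-f["t"])@np.array(f["R"]); W[z<=0]=np.nan
    return W
E
python3 - <<'E'
from h import *
s=robot.sense(); print(s["t"],s["tcp_pos"],s["tcp_rot"],robot.nose_length)
for n in("side","top"):
    f=snap(n); save(f,f"pics/{n}0.png"); np.savez(f"{n}0.npz",**f)
    print(n, -np.array(f["R"]).T@f["t"],f["fx"])
E
```

```text
pics
0.0 [ 0.27734492 -0.61475471  0.24124254] [-3.13958854e+00  7.68703667e-05  4.23844409e-01] 0.011
side [1.11030921 0.49091308 1.27464261] 518.5400191339206
top [0.5035741  0.05066673 1.30193083] 498.4419437576333
```

View pics/top0.png

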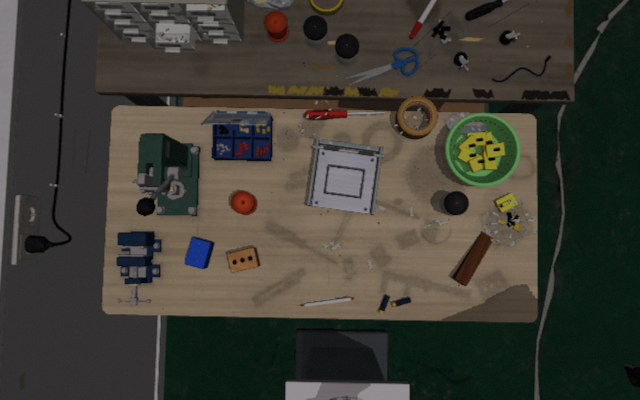

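View pics/side0.png

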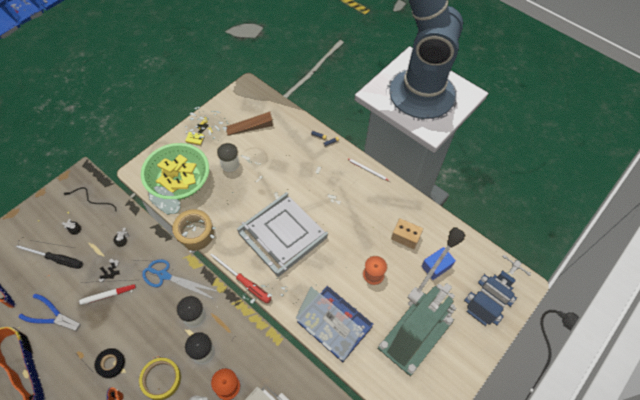

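The top view shows these candidates for each item:
- **Fixture:** the orange-brown block with three dark holes at (242,260). The blue block at (199,252) has the same shape but is a decoy.
- **Wedge:** the dark brown bar at (473,258).
- **Table:** the plate with its frame at (345,180).
- **Jar:** black lid at (456,203).
- **Spool:** at (243,202). The red and black items on the back shelf are lookalikes.

I choose (242,260) and (473,258).

```bash
python3 - <<'E'
from h import *
f=dict(np.load("top0.npz")); W=cloud(f); np.set_printoptions(precision=4,suppress=True)
g=dict(np.load("side0.npz")); S=cloud(g)
def rect(W,box,mask,name):
    u0,v0,u1,v1=box; P=W[v0:v1,u0:u1][mask[v0:v1,u0:u1]]; P=P[np.isfinite(P).all(1)]
    r=cv2.minAreaRect((P[:,:2]*1000).astype(np.float32)); print(name,len(P),"rect",r,"z",np.percentile(P[:,2],[2,50,98]))
    return P
def near(W,c,r): return np.hypot(W[...,0]-c[0],W[...,1]-c[1])<r
for nm,W_,boxes in(("top",W,[("wedge",(445,225,500,292)),("fix",(222,240,262,277)),("jar",(440,188,472,218)),("spool",(228,188,260,217))]),
                   ("side",S,[("wedge",(220,105,280,142)),("fix",(385,212,430,255)),("jar",(212,140,244,180)),("spool",(360,252,392,284))])):
    for n,b in boxes:
        zmin=.005 if n=="wedge" else .035
        P=rect(W_,b,(W_[...,2]>zmin),nm+" "+n)
        if n=="wedge":
            c=P[:,:2].mean(0); A=np.c_[P[:,:2]-c,np.ones(len(P))]; s=np.linalg.lstsq(A,P[:,2],rcond=None)[0]; print("slope",s,np.hypot(*s[:2]),"dir thin",np.degrees(np.arctan2(-s[1],-s[0])), "c",c)
# table
b=(295,130,395,225); m=(W[...,2]>.012)&(W[...,2]<.06); rect(W,b,m,"table")
im=f["image"]; 
cr=cv2.resize(im[125:225,295:395],None,fx=5,fy=5,interpolation=cv2.INTER_CUBIC); c2=cv2.resize(im[235:285,215:265],None,fx=5,fy=5,interpolation=cv2.INTER_CUBIC); c3=cv2.resize(im[235:285,450:500],None,fx=5,fy=5,interpolation=cv2.INTER_CUBIC)
cv2.imwrite("pics/crop1.png",cv2.cvtColor(np.hstack([cr,np.vstack([c2,c3])]),cv2.COLOR_RGB2BGR))
for uv in[(345,180),(330,205),(375,210),(308,205),(311,145),(380,150),(345,150),(345,215),(345,230)]: print(uv,W[uv[1],uv[0]])
E
```

```text
top wedge 969 rect ((469.92669677734375, -317.17657470703125), (138.07962036132812, 164.58389282226562), 89.47525024414062) z [0.0051 0.0173 0.0366]
slope [-0.0802  0.0253  0.0181] 0.0841033669010233 dir thin -17.485279995237498 c [ 0.4711 -0.3168]
top fix 560 rect ((457.7914733886719, 270.7794189453125), (49.443748474121094, 71.0471420288086), 15.12696647644043) z [0.0389 0.0449 0.0503]
top jar 493 rect ((610.0330200195312, -259.1091613769531), (57.66560745239258, 58.71061706542969), 2.3384249210357666) z [0.041  0.0688 0.0737]
top spool 411 rect ((602.5155029296875, 272.9155578613281), (56.51374053955078, 56.48021697998047), 25.194082260131836) z [0.0533 0.0598 0.0649]
side wedge 555 rect ((467.80816650390625, -321.9778137207031), (141.78741455078125, 177.66139221191406), 43.57912826538086) z [0.0053 0.0164 0.0346]
slope [-0.087   0.0152  0.0172] 0.08830290765030262 dir thin -9.881454265022878 c [ 0.4697 -0.3113]
side fix 465 rect ((459.719970703125, 273.1897277832031), (54.25840759277344, 70.0346450805664), 16.77842903137207) z [0.0375 0.0441 0.0495]
side jar 389 rect ((613.3240356445312, -258.37286376953125), (59.44611740112305, 57.98224639892578), 42.056640625) z [0.037  0.0669 0.0731]
side spool 403 rect ((603.8132934570312, 275.5748596191406), (56.16939163208008, 56.37395095825195), 36.446964263916016) z [0.0384 0.059  0.064 ]
table 4337 rect ((686.0872192382812, 39.849342346191406), (226.44955444335938, 189.60662841796875), 82.29446411132812) z [0.0146 0.0246 0.0333]
(345, 180) [0.6664 0.0145 0.0225]
(330, 205) [0.601  0.0519 0.0204]
(375, 210) [ 0.592  -0.0664 -0.0032]
(308, 205) [0.5997 0.1085 0.0226]
(311, 145) [ 0.7604  0.1052 -0.0003]
(380, 150) [ 0.7453 -0.0743  0.0283]
(345, 150) [0.7431 0.0161 0.0305]
(345, 215) [0.577  0.0122 0.0013]
(345, 230) [ 0.538   0.0113 -0.0051]
```

View pics/crop1.png

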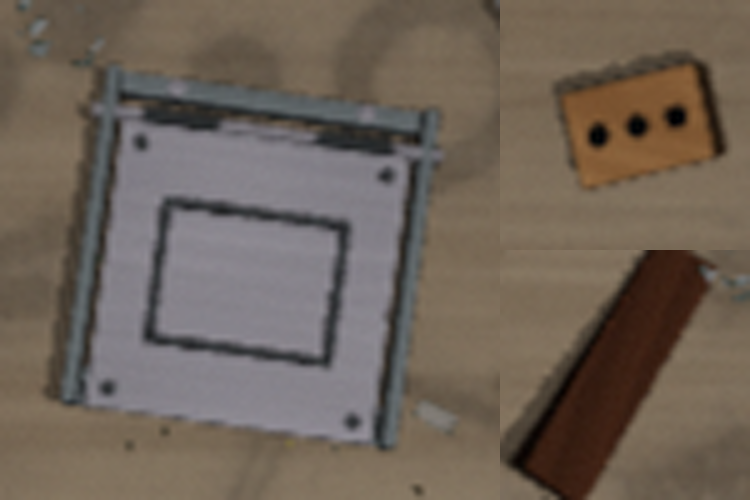

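```bash
cat >> h.py <<'E'
def ray(f,u,v,z):
    R=np.array(f["R"]);c=-R.T@f["t"]; d=R.T@np.array([(u-f["cx"])/f["fx"],(v-f["cy"])/f["fy"],1]); return c+d*(z-c[2])/d[2]
E
python3 - <<'E'
from h import *
np.set_printoptions(precision=4,suppress=True)
f=dict(np.load("top0.npz")); g=dict(np.load("side0.npz"))
# frame strips, top cam
def frame(f,box,zc):
    u0,v0,u1,v1=box; gr=cv2.cvtColor(f["image"],cv2.COLOR_RGB2GRAY)[v0:v1,u0:u1]
    m=(gr<95).astype(np.uint8); n,l,st,ce=cv2.connectedComponentsWithStats(m,connectivity=8)
    print([tuple(s) for s in st[1:] if s[4]>25])
    k=1+np.argmax(st[1:,2]*st[1:,3]*1.0) ; vv,uu=np.where(l==k)
    P=np.array([ray(f,u+u0,v+v0,zc)[:2] for u,v in zip(uu,vv)])
    print("frame",cv2.minAreaRect((P*1000).astype(np.float32)))
frame(f,(321,160,368,202),.026); frame(g,(262,206,310,252),.026)
def wedge(f,box):
    u0,v0,u1,v1=box; W=cloud(f); im=f["image"].astype(int)[v0:v1,u0:u1]
    m=((im[...,0]-im[...,2]>25)&(im.sum(-1)<210)).astype(np.uint8)
    m=cv2.morphologyEx(m,cv2.MORPH_OPEN,np.ones((3,3)))
    n,l,st,ce=cv2.connectedComponentsWithStats(m); k=1+np.argmax(st[1:,4]); m=l==k
    P=W[v0:v1,u0:u1][cv2.erode(m.astype(np.uint8),np.ones((5,5)))>0]; P=P[np.isfinite(P).all(1)]
    c=P[:,:2].mean(0); s=np.linalg.lstsq(np.c_[P[:,:2]-c,np.ones(len(P))],P[:,2],rcond=None)[0]
    vv,uu=np.where(m)
    # iterate: pixel -> plane
    Q=[]
    for u,v in zip(uu,vv):
        p=ray(f,u+u0,v+v0,.0175)
        for _ in range(3): p=ray(f,u+u0,v+v0,np.clip(s[2]+s[:2]@(p[:2]-c),0,.033))
        Q.append(p)
    Q=np.array(Q); r=cv2.minAreaRect((Q[:,:2]*1000).astype(np.float32))
    print("wedge",m.sum(),"slope",s,np.hypot(*s[:2]),np.degrees(np.arctan2(-s[1],-s[0])),r); print(cv2.boxPoints(r))
wedge(f,(445,225,500,292)); wedge(g,(220,105,280,142))
E
```

```text
[(np.int32(2), np.int32(4), np.int32(42), np.int32(35), np.int32(276))]
frame ((663.910400390625, 17.341655731201172), (98.2472915649414, 77.33539581298828), 82.9538803100586)
[]Traceback (most recent call last):
  File "<stdin>", line 12, in <module>
  File "<stdin>", line 9, in frame
    return _wrapfunc(a, 'argmax', axis=axis, out=out, **kwds)
    return bound(*args, **kwds)
ValueError: attempt to get argmax of an empty sequence
```

```bash
python3 - <<'E'
from h import *
np.set_printoptions(precision=4,suppress=True)
f=dict(np.load("top0.npz")); g=dict(np.load("side0.npz"))
gr=cv2.cvtColor(g["image"],cv2.COLOR_RGB2GRAY)[200:256,258:316]
bh=cv2.morphologyEx(gr,cv2.MORPH_BLACKHAT,np.ones((7,7)))
m=(bh>25).astype(np.uint8); n,l,st,ce=cv2.connectedComponentsWithStats(m,connectivity=8)
for k in range(1,n):
    if st[k,4]>60:
        vv,uu=np.where(l==k); P=np.array([ray(g,u+258,v+200,.026)[:2] for u,v in zip(uu,vv)]); print("side frame",st[k],cv2.minAreaRect((P*1000).astype(np.float32)))
def wedge(f,box,nm):
    u0,v0,u1,v1=box; W=cloud(f); im=f["image"].astype(int)[v0:v1,u0:u1]
    m=((im[...,0]>1.55*im[...,2])&(im[...,0]<130)).astype(np.uint8)
    n,l,st,ce=cv2.connectedComponentsWithStats(m); k=1+np.argmax(st[1:,4]); m=l==k
    P=W[v0:v1,u0:u1][cv2.erode(m.astype(np.uint8),np.ones((5,5)))>0]; P=P[np.isfinite(P).all(1)]
    c=P[:,:2].mean(0); s=np.linalg.lstsq(np.c_[P[:,:2]-c,np.ones(len(P))],P[:,2],rcond=None)[0]
    vv,uu=np.where(m); Q=[]
    for u,v in zip(uu,vv):
        p=ray(f,u+u0,v+v0,.0175)
        for _ in range(3): p=ray(f,u+u0,v+v0,np.clip(s[2]+s[:2]@(p[:2]-c),0,.033))
        Q.append(p)
    Q=np.array(Q); r=cv2.minAreaRect((Q[:,:2]*1000).astype(np.float32))
    print(nm,m.sum(),"slope",s,np.hypot(*s[:2]),np.degrees(np.arctan2(-s[1],-s[0])),r); print(cv2.boxPoints(r))
wedge(f,(445,225,500,292),"top"); wedge(g,(220,105,280,142),"side")
E
```

```text
side frame [ 0  0 26 18 93] ((649.5452270507812, -56.220733642578125), (10.369861602783203, 86.08216094970703), 80.93965148925781)
side frame [  6   9  45  40 299] ((665.89599609375, 20.256053924560547), (102.07321166992188, 76.11671447753906), 82.18745422363281)
side frame [ 0 41 18 15 73] ((750.762939453125, 22.551902770996094), (14.497039794921875, 61.796451568603516), 1.5170583724975586)
top 854 slope [-0.1422  0.1473  0.019 ] 0.20473241831563666 -46.00475596004623 ((471.5588684082031, -319.05950927734375), (42.54549026489258, 148.2524871826172), 55.07075881958008)
[[ 398.6057 -294.0581]
 [ 520.152  -378.9422]
 [ 544.512  -344.0609]
 [ 422.9658 -259.1768]]
side 146 slope [0. 0. 0.] 0.0 -180.0 ((nan, nan), (0.0, 0.0), 0.0)
[[nan nan]
 [nan nan]
 [nan nan]
 [nan nan]]<stdin>:15: RuntimeWarning: Mean of empty slice.
  ret = um.true_divide(
```

```bash
cat >> h.py <<'E'
from scipy.optimize import minimize
def wedge_mask(f,box):
    u0,v0,u1,v1=box; im=f["image"].astype(int)
    h=cv2.cvtColor(f["image"],cv2.COLOR_RGB2HSV); m=np.zeros(im.shape[:2],np.uint8)
    m[v0:v1,u0:u1]=((h[...,1]>120)&(h[...,2]<120)&((h[...,0]<15)|(h[...,0]>170)))[v0:v1,u0:u1]
    n,l,st,ce=cv2.connectedComponentsWithStats(m); k=1+np.argmax(st[1:,4]); return (l==k).astype(np.uint8)
COR=np.array([[s*.0725,w*.018,z] for s,zt in((1,.003),(-1,.032)) for w in(-1,1) for z in(0,zt)])
def model(f,x,y,a,K=8):
    R=np.array([[np.cos(a),-np.sin(a),0],[np.sin(a),np.cos(a),0],[0,0,1]]); P=COR@R.T+[x,y,0]
    c=P@np.array(f["R"]).T+f["t"]; uv=np.c_[f["fx"]*c[:,0]/c[:,2]+f["cx"],f["fy"]*c[:,1]/c[:,2]+f["cy"]]
    m=np.zeros((400,640),np.float32); cv2.fillConvexPoly(m,cv2.convexHull((uv*256).round().astype(np.int32)),1,cv2.LINE_AA,8); return m
def fit_wedge(f,m,x0):
    b=cv2.GaussianBlur(m.astype(np.float32),(0,0),1)
    cost=lambda p:((cv2.GaussianBlur(model(f,p[0],p[1],p[2]),(0,0),1)-b)**2).sum()
    r=minimize(cost,x0,method="Nelder-Mead",options=dict(initial_simplex=[x0]+[list(np.array(x0)+d) for d in([.008,0,0],[0,.008,0],[0,0,.1])],xatol=1e-5,fatol=1e-3)); return r.x,r.fun,m.sum()
E
python3 - <<'E'
from h import *
np.set_printoptions(precision=4,suppress=True)
f=dict(np.load("top0.npz")); g=dict(np.load("side0.npz"))
for q,b in((f,(445,225,500,292)),(g,(215,100,285,145))):
    m=wedge_mask(q,b); print(fit_wedge(q,m,[.47,-.32,-.55]))
    print(fit_wedge(q,m,[.47,-.32,-.55+np.pi]))
R0=[np.pi,0,0]
for nm,p,y in(("wedge",[.43,-.29,.1],[-.55,-.55+np.pi]),("push0",[.45,.04,.1],[-.127,3.01]),("push1",[.563,.032,.013],[-.127,3.01]),("fix",[.459,.272,.1],[1.848,-1.294]),("place",[.665,.019,.1],[1.443,-1.698])):
    for a in y: print(nm,a,robot.inverse_kinematics(p,[np.pi,0,a]))
E
```

```text
(array([ 0.4721, -0.3205, -0.5654]), np.float64(46.03044891357422), np.uint64(787))
(array([ 0.4687, -0.3177,  2.6361]), np.float64(82.67069244384766), np.uint64(787))
(array([ 0.4705, -0.299 , -0.995 ]), np.float64(568.1883544921875), np.uint64(3))
(array([ 0.4606, -0.3266,  2.8177]), np.float64(561.2479858398438), np.uint64(3))
wedge -0.55 [ 0.495   0.3943  0.0211  2.039  -0.0125  0.7084 -1.5968]
wedge 2.5915926535897933 [ 0.956   0.4558 -0.5587  2.0126  0.3437  0.7651  1.2126]
push0 -0.127 [ 0.2122  0.3444 -0.4669  2.1628  0.2431  0.6833 -2.1185]
push0 3.01 [ 0.5468  0.4514 -0.8905  2.1466  0.5107  0.7668  0.7641]
push1 -0.127 [ 0.0324  0.5988 -0.2152  1.9657  0.2152  0.5987 -2.0226]
push1 3.01 [ 0.4141  0.7207 -0.7418  1.9434  0.7063  0.7573  0.6954]
fix 1.848 [ 0.1898  0.6965 -1.1114  1.9608  0.7631  0.9827 -1.0188]
fix -1.294 [ 0.2238  0.7418 -1.1797  1.9594  0.8184  1.0266  2.0762]
place 1.443 [ 0.3123  0.6713 -0.598   1.6591  0.4448  0.9507 -0.5758]
place -1.698 [ 0.6149  0.9347 -1.1851  1.6413  0.9168  1.2199  2.2365]
```

```bash
python3 - <<'E'
from h import *
np.set_printoptions(precision=4,suppress=True)
o=[np.pi,0,-.565]; g=[.4308,-.2922]
robot.goto(g+[.13],o)
hit=robot.move_straight(g+[.014],vel=.08,contact_N=8)
print("hit",hit,robot.sense()["tcp_pos"])
robot.grip(0.0,strength=40); s=robot.sense(); print("open",s["opening"],s["gripper_force"])
robot.move_straight(g+[.10],vel=.12)
s=robot.sense(); print(s["t"],s["tcp_pos"],s["opening"],s["gripper_force"],s["wrist_force"])
f=snap("top"); save(f,"pics/top1.png"); np.savez("top1.npz",**f)
im=f["image"][200:320,400:540]; cv2.imwrite("pics/c_top1.png",cv2.cvtColor(cv2.resize(im,None,fx=5,fy=5),cv2.COLOR_RGB2BGR))
E
```

```text
hit False [ 0.4311 -0.2924  0.0145]
open 0.41121120213107415 41.51418328285217
4.4833 [ 0.4303 -0.2918  0.0994] 0.4109911046066439 41.189725399017334 [ 0.3465 -0.184  -0.2424]
```

View pics/c_top1.png

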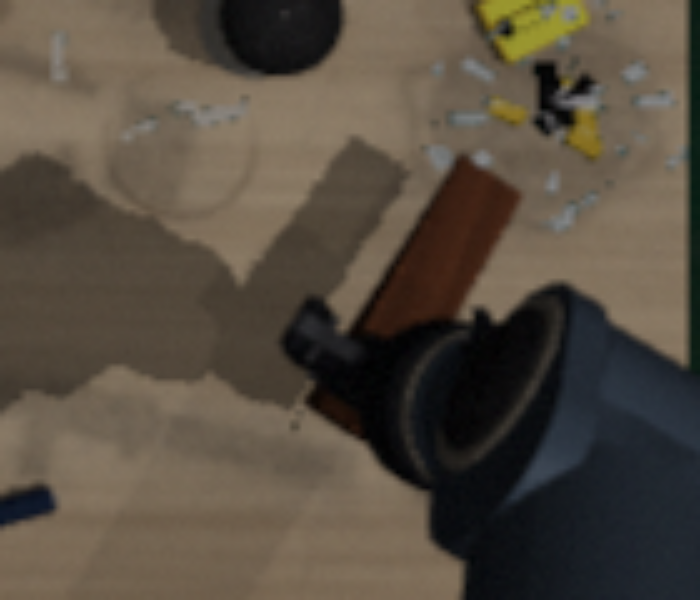

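The crop shows the wedge clamped near its thick end and lifted, with the thin end at about crop (490,170). Next I carry it to the lane and push it in.

```bash
cat >> h.py <<'E'
C=np.array([.665,.0188]); YT=-.127
ex=np.array([np.cos(YT),np.sin(YT)]); ey=np.array([-ex[1],ex[0]])
def tab(x,y,z): return list(C+x*ex+y*ey)+[z]
E
python3 - <<'E'
from h import *
np.set_printoptions(precision=4,suppress=True)
o=[np.pi,0,YT]
robot.move_straight([.4303,-.2918,.13]); 
robot.goto(tab(-.212,0,.13),o)
robot.move_straight(tab(-.212,0,.0148),vel=.08,contact_N=8)
s=robot.sense(); print(s["t"],s["tcp_pos"],s["wrist_force"])
f=snap("top"); np.savez("top2.npz",**f); f2=snap("side")
im=f["image"][130:270,280:400]; im2=f2["image"][130:290,200:400]
a=cv2.resize(im,(480,560)); b=cv2.resize(im2,(320*2//2,256)); b=cv2.copyMakeBorder(b,0,560-256,0,0,cv2.BORDER_CONSTANT)
cv2.imwrite("pics/c2.png",cv2.cvtColor(np.hstack([a,b]),cv2.COLOR_RGB2BGR))
E
```

```text
7.75 [0.4551 0.0457 0.0152] [-0.3786 -0.232  -0.2978]
```

View pics/c2.png

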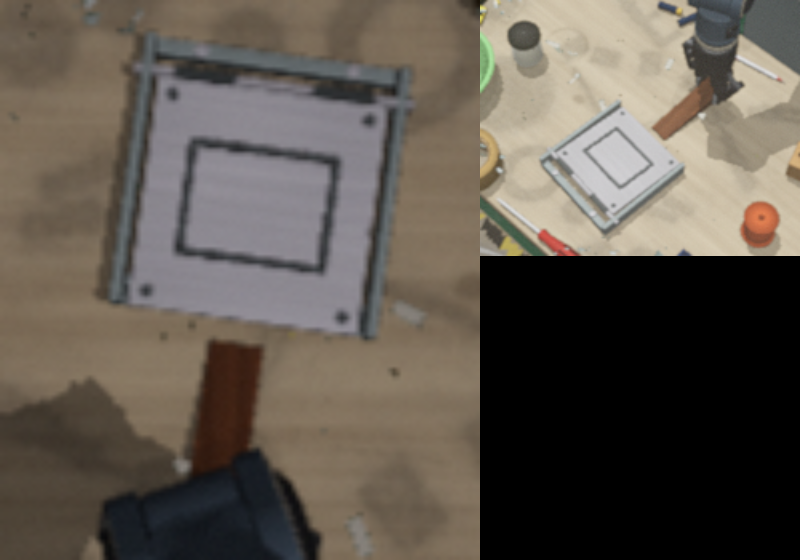

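The wedge lies flat in line with the lane. Its thin end is at crop (235,345), about 15 mm before the free edge. I push it in now.

```bash
cat >> h.py <<'E'
def tilt(f,Wmin=.004):
    W=cloud(f); P=W[np.isfinite(W).all(-1)]; d=P[:,:2]-C; X=d@ex; Y=d@ey
    k=(abs(Y)<.068)&(abs(X)<.066)&~((abs(X)<.042)&(abs(Y)<.053))&(P[:,2]>.012)&(P[:,2]<.045)
    A=np.c_[X[k],Y[k],np.ones(k.sum())]; s=np.linalg.lstsq(A,P[k,2],rcond=None)[0]; return s,k.sum()
E
python3 - <<'E'
from h import *
np.set_printoptions(precision=4,suppress=True)
for n in("top0","top2","side0"): print(n,*tilt(dict(np.load(n+".npz"))))
hit=robot.move_straight(tab(-.1025,0,.0150),vel=.04,contact_N=40)
s=robot.sense(); print(hit,s["t"],s["tcp_pos"],s["wrist_force"])
for n in("top","side"): print(n,*tilt(snap(n)))
E
```

```text
top0 [ 0.0805 -0.0009  0.0238] 1364
top2 [ 0.0819 -0.0009  0.0239] 1365
side0 [0.0758 0.0011 0.0231] 1058
False 10.7417 [0.5633 0.0318 0.0151] [-2.8518  0.995  -5.5957]
top [-0.0041 -0.0009  0.0302] 951
side [-0.0014  0.0005  0.0297] 1097
```

Level to within 0.004 rad. I release, back off and check.

```bash
python3 - <<'E'
from h import *
np.set_printoptions(precision=4,suppress=True)
robot.grip(0.75); robot.sleep(.2)
robot.move_straight(tab(-.1025,0,.15),vel=.12)
robot.goto([.459,.272,.17],[np.pi,0,1.848]); robot.grip(1.0)
for n in("top","side"):
    f=snap(n); np.savez(n+"3.npz",**f); print(n,*tilt(f))
s=robot.sense(); print(s["t"],s["tcp_pos"])
E
```

```text
top [ 0.0014 -0.0018  0.0301] 1364
side [0.001  0.0037 0.0294] 1094
14.325 [0.4591 0.2718 0.17  ]
```

```bash
python3 - <<'E'
from h import *
np.set_printoptions(precision=4,suppress=True)
print(robot.move_straight([.459,.272,.027],vel=.1,contact_N=8))
robot.grip(0.0,strength=40); s=robot.sense(); print("open",s["opening"],s["gripper_force"],s["tcp_pos"])
z=s["tcp_pos"][2]
robot.move_straight([.459,.272,.16],vel=.12)
robot.goto(tab(0,0,.16),[np.pi,0,YT+np.pi/2])
robot.move_straight(tab(0,0,.080),vel=.12)
s=robot.sense(); print(z,s["t"],s["tcp_pos"],s["opening"],s["gripper_force"],s["wrist_force"])
f=snap("top"); f2=snap("side"); np.savez("top4.npz",**f); np.savez("side4.npz",**f2)
a=cv2.resize(f["image"][130:270,280:400],(400,467)); b=cv2.resize(f2["image"][170:275,230:340],(400,382)); b=cv2.copyMakeBorder(b,0,467-382,0,0,cv2.BORDER_CONSTANT)
cv2.imwrite("pics/c4.png",cv2.cvtColor(np.hstack([a,b]),cv2.COLOR_RGB2BGR))
E
```

```text
False
open 0.5722714524880284 42.5192391872406 [0.4593 0.2722 0.0274]
0.02740990206383904 19.65 [0.6656 0.0192 0.0807] 0.5762844844122272 41.90100967884064 [-0.385  -0.0569 -1.9736]
```

View pics/c4.png

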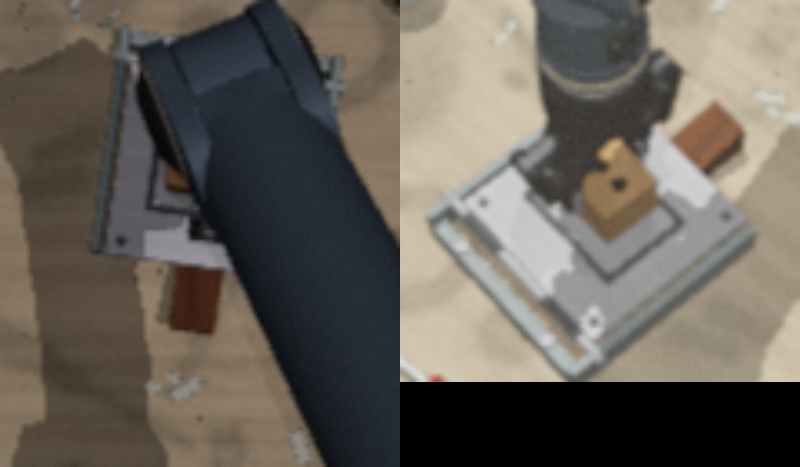

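The right crop shows the fixture held upright over the frame at about (620,190), and the wedge is still in place. Now I lower it.

```bash
python3 - <<'E'
from h import *
np.set_printoptions(precision=4,suppress=True)
robot.move_straight(tab(0,0,.064),vel=.05); 
hit=robot.move_straight(tab(0,0,.0570),vel=.015,contact_N=2.5)
s=robot.sense(); print(hit,s["tcp_pos"],s["wrist_force"])
robot.grip(0.8); robot.sleep(.2)
robot.move_straight(tab(0,0,.20),vel=.12)
robot.goto([.30,-.50,.28],[np.pi,0,.42]); robot.sleep(.3)
for n in("top","side"):
    f=snap(n); np.savez(n+"5.npz",**f); print(n,*tilt(f))
    W=cloud(f); P=W[np.isfinite(W).all(-1)]; d=P[:,:2]-C; k=(np.hypot(*d.T)<.06)&(P[:,2]>.068)&(P[:,2]<.09)
    Q=np.c_[d@ex,d@ey][k]; r=cv2.minAreaRect((Q*1000).astype(np.float32)); zz=P[k,2]
    q=np.linalg.lstsq(np.c_[Q,np.ones(len(Q))],zz,rcond=None)[0]; print(n,"fix in table",r,"plane",q)
    b=(300,120,400,250) if n=="top" else (230,170,340,275)
    x=f["image"][b[1]:b[3],b[0]:b[2]]; x=cv2.resize(x,(400,450)); A=x if n=="top" else np.hstack([A,x])
cv2.imwrite("pics/c5.png",cv2.cvtColor(A,cv2.COLOR_RGB2BGR)); s=robot.sense(); print(s["t"],s["tcp_pos"],s["wrist_force"])
E
```

```text
True [0.6649 0.0188 0.0573] [-0.6771  0.5399  4.7188]
top [ 0.0012 -0.0004  0.0301] 1355
top fix in table ((-1.3612480163574219, -0.6424980163574219), (69.68043518066406, 50.5604362487793), 89.67366027832031) plane [0.0017 0.0006 0.075 ]
side [-0.0016  0.0024  0.0292] 1115
side fix in table ((0.9944858551025391, 1.9305076599121094), (73.1884765625, 50.441383361816406), 89.69564819335938) plane [-0.009  -0.0009  0.0743]
25.2333 [ 0.3001 -0.4999  0.28  ] [ 1.0578 -0.0138 -0.6205]
```

View pics/c5.png

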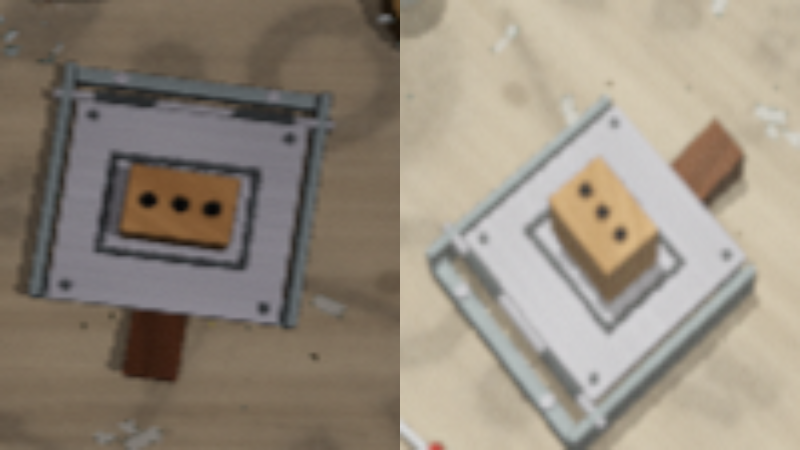

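The fixture stands flat inside the frame, centred within about 2 mm (left crop, 180,205). The plate is level on the wedge and the arm is clear, so I hand in.

```bash
python3 -c "
from plant import robot
print(robot.close_job())"
```

```text
the job is handed in; nothing more can be done
None
```

I handed the job in at about 25 s of robot time. Both cameras last showed the plate level on the wedge within about 0.002 rad, the fixture flat inside its frame within about 2 mm of centre, and the arm clear. I never moved near the jar or spool, and no verdict came back from the hand-in.

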